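# Wedge the punch case back into its packed rack

## Task

Pick up the punch case with the red band and slide it, bevelled nose first, into the narrow gap in the middle of the row in the rack, easing its neighbours apart. Gently press it fully home until you feel it bear firmly on the back board, without forcing it, and let go. All cases must be left standing upright in the rack, and the jar, tin, hammer and steel block where they are.

Things in the scene. Friction and masses are not known exactly. Their poses are not given: they have to be found in the camera images.
- case_red: the case to put away: upright wooden punch case, red band on top and front, 95 long (its x) x 26 thick (y) x 75 high mm, 0.16 to 0.28 kg. Origin: centre of its underside. Its +x end is the nose, its -x end the square front. Starts standing on the bench left or right of the rack, nose away from the robot within 0.4 rad
- case_red_nose (a point): middle of the nose edge of the red case: 47.5 mm along +x from its origin, 37.5 mm up. Over the last 24 mm of length both sides are bevelled evenly from 26 mm down to 6 mm thick, to wedge neighbours apart; a nose that meets a neighbour's square front is stopped dead
- rack: fixed open-front, open-top wooden rack; origin centre of its underside, x into the rack (away from the robot, yawed up to 0.2 rad), y along the row. Floor 8 mm thick; side walls 10 mm thick, 60 mm high, 190 mm apart; floor and walls begin at x = -47.5 mm. A case fully home has its origin at x = 0, z = 8 mm here, its front level with the floor's front edge. More than 30 N from the red case is forcing it
- rack_mouth (a point): middle of the front edge of the rack's floor, on its upper face (-47.5, 0, 8 mm in the rack's frame). Three cases stand each side of a gap of 15 to 21 mm whose middle is within 2 mm of this point's y (in the rack's frame); about 3 mm between the other cases and at the walls. With the red case in, 8 mm of play is left in the row
- backboard: fixed rigid back board of the rack, 10 thick, 40 high, 190 mm wide. Origin: middle of the lower edge of its inner face, at (47.5, 0, 8) mm in the rack's frame, same axes. The red case's nose must be pressed on this face with at least 4 N for a moment, felt as a clear rise over the sliding drag (drag mostly 1 to 6 N, at times 10)
- case_green: loose case of the row with a green band on its top and front, same shape and size as the red one, origin at the centre of its underside, x into the rack; 0.12 to 0.2 kg, its front stands 1 to 4 mm proud of the rack's floor. In any of the six places. Waxed; slides aside on the rack floor when wedged (under 1 N per case)
- case_blue: loose case of the row with a blue band on its top and front, same shape and size as the red one, origin at the centre of its underside, x into the rack; 0.12 to 0.2 kg, its front stands 1 to 4 mm proud of the rack's floor. In any of the six places. Waxed; slides aside on the rack floor when wedged (under 1 N per case)
- case_yellow: loose case of the row with a yellow band on its top and front, same shape and size as the red one, origin at the centre of its underside, x into the rack; 0.12 to 0.2 kg, its front stands 1 to 4 mm proud of the rack's floor. In any of the six places. Waxed; slides aside on the rack floor when wedged (under 1 N per case)
- case_black: loose case of the row with a black band on its top and front, same shape and size as the red one, origin at the centre of its underside, x into the rack; 0.12 to 0.2 kg, its front stands 1 to 4 mm proud of the rack's floor. In any of the six places. Waxed; slides aside on the rack floor when wedged (under 1 N per case)
- case_white: loose case of the row with a white band on its top and front, same shape and size as the red one, origin at the centre of its underside, x into the rack; 0.12 to 0.2 kg, its front stands 1 to 4 mm proud of the rack's floor. In any of the six places. Waxed; slides aside on the rack floor when wedged (under 1 N per case)
- case_grey: loose case of the row with a grey band on its top and front, same shape and size as the red one, origin at the centre of its underside, x into the rack; 0.12 to 0.2 kg, its front stands 1 to 4 mm proud of the rack's floor. In any of the six places. Waxed; slides aside on the rack floor when wedged (under 1 N per case)
- jar: bystander: glass jar with brass cap, 60 mm across, 75 mm high, origin at the centre of its base; on the other side of the rack from the red case
- tin: bystander: round aluminium tin, 52 mm across, 40 mm high, origin at the centre of its base, to the left
- hammer: bystander: hammer with 240 mm long handle lying on the bench, to the right
- bench_block: bystander: steel block 90 x 90 x 25 mm, origin at the centre of its underside, to the right
Not all that is in view belongs to the job. What is shaped like the case_blue but purple is not meant.

How it is judged:
By the outcome, as a careful person would: the job done as asked, in the order asked, and still so for the second after the job is handed in, with the robot touching nothing.
It also fails if it takes over 64 s, if anything falls off the work surface, if the arm or the gripper's body presses on something with over 40 N, if the wrist force passes 120 N, or if a joint passes its speed limit or range.

## Robot

A 6-joint arm with a two-finger parallel gripper is mounted at the origin on the work surface. World frame = base frame: x ahead of the robot, y to its left, z up, the work surface at z = 0. Lengths are in m, angles in rad, forces in N, time in s.
With the tool pointing down it reaches from about 0.375 to 0.9 m from the base axis. Payload 3.1 kg.
Tool frame: the origin (TCP) lies midway between the tips of the shut fingers; the grasp point (between the pads) lies 19 mm behind it; z points along the fingers, y is the line along which they close (so a half turn about z gives the same grasp; the last joint's range is limited). The gripper opens to 85 mm and grips with 20 to 120 N. Pads are 22 mm wide; open, the fingers measure 114 mm over their backs; the gripper's body (76 mm by 85 mm) begins 54 mm behind the grasp point. The pads swing forward as they close: fully open they stand 13 mm farther back than shut.
Start: joints at [1.01, 0.527, 1.433, -0, 1.181, -0.178], TCP at [0.233, 0.58, 0.209] pointing down, gripper open.
Joint ranges: [-3.08, 3.08], [-0.75, 2.2], [0.22, 2.44], [-1.43, 4.57], [0, 2.65], [-2.85, 2.85]. Speed limits (rad/s): [2.79, 2.79, 3.14, 3.14, 3.14, 3.14].

## Interface

Orientations are given as a unit quaternion [x, y, z, w].
In Python, from station import manip gives the robot as it stands.
- The arm moves only by the tool move_arm, never from a script. Its argument "increments" is a list that holds one entry, the list of rows, each a list of 5 numbers: the gripper's target within -1 to 1 (shut at 1, half-way at 0, fully open at -1), then the shift along the world's x, y, z in m, then the turn about the world's z in degrees. In form: [[[fingers, dx, dy, dz, twist], ...]]. A call has 1 to 8 rows; each row shifts and turns the commanded pose from where the row before left it; what a row does not reach is not made up. A row lasts 1/10 s, in which the tool goes at most 50 mm and 8.59 degrees, less where a joint would pass 70% of its speed; a pose out of reach is approached as far as the arm can. A call with a gripper value outside its range is refused whole. The fingers move at their own pace and stop on an object; "newtons" is the grip in N (left out, the last holds). Time passes only in rows, so rows that do not move let the fingers close. It gives the time, the measured TCP pose, the force, the opening and the grip force at its end, in the units of the state.
- manip.sense(): the state, without advancing time (a new reading comes with each control period).
- manip.snapshot(name): name is "scene" or "top" or "wrist"; returns a dict with "img" (420x560x3 uint8, red, green, blue), "fx", "fy", "cx", "cy" (pixels), "k1" (the pictures are not rectified: a ray, as slopes to the right and down, at radius r is drawn at 1 + k1 r^2 times it, then the intrinsics apply), "world_to_cam" (4x4, takes a point from world to camera coordinates); the wrist camera has in their place "tool_from_camera" (4x4, takes a point from camera to tool coordinates, whose origin is the TCP and whose axes are the flange's). Camera axes: x right, y down, z forward; pixel columns grow to the right and rows downward; lengths in m; the calibration is good to about 2 mm. A picture is of the moment at which its call begins: read the wrist's pose just before it. There is no depth.
- manip.sign_off(): hands the job in; it is judged then, once.
Trained networks look in the newest picture that a camera, given by its name, has taken for a name from the list of things; names that differ only in an ending like _2 or _b are one class to them, and where a whole thing is asked for, a point or a joint stands for the part that bears it (a point fixed in the world has none). Each returns a list of dicts, best first, with "confidence" (0 to 1); they miss things now and then, are a little off and sometimes report something else, mostly with a low value. They report only what shows in the picture. A call takes as long as a camera call. They do not tell look-alikes from the thing itself.
- manip.spot_in(label, camera): "xyz" ([x, y, z] in m, in world coordinates, good to about 4 mm: the middle of the surface that is visible of it).
- manip.mark_of(label, camera): "xyz" ([x, y, z] in m, in world coordinates, good to about 4 mm: a listed point, or the origin of a listed thing).
The state is a dict: "t": time; "q": joint angles; "qd": joint speeds; "tau": joint torques, N m; "tcp_pos": TCP position; "tool_rot": TCP orientation; "force": force on the tool from outside, world axes, zero at the start; "ft_torque": the same for the moment, N m; "finger_gap": opening from 0.0 (shut) to 1.0 (fully open); "gripper_force": force on a finger pad.
Only numpy, scipy, OpenCV 4.12 (cv2) and the standard library are available. Lean on these libraries where they do the work, as an engineer would, in place of code of your own. Each camera call takes 0.05 s, during which the arm holds its last target. There are 200 camera calls.

## Working session

There is one attempt and no reset: what is moved stays moved. The work goes in short steps, Python scripts to look and compute and a tool call to move; the robot and the scene stay as the last step left them, time stands still between calls to the robot, and variables do not carry over. Pictures are saved under pics/ and viewed, at most 11 in all, crops included, and the job is handed in when it is done.

Besides the shell and the picture viewer there is one more tool, called after "Call:" as name(argument=value, ...), one argument or row to a line, values as JSON. move_arm: Moves the arm, as the interface text tells. Its arguments: {"type":"object","properties":{"increments":{"type":"array","items":{"type":"array","items":{"type":"array","items":{"type":"number"}}}},"newtons":{"type":"number"}},"required":["increments"]}

```bash
ls; mkdir -p pics
cat > h.py <<'E'
from station import manip
import numpy as np, cv2
def snap(c,n=None):
    s=manip.snapshot(c)
    if n: cv2.imwrite('pics/'+n,s['img'][:,:,::-1])
    return s
E
python3 - <<'E'
from h import *
s=manip.sense(); print(s['t'],s['tcp_pos'],s['tool_rot'],s['force'])
for c in ['scene','top']:
    snap(c,c+'0.png')
    for l in ['case_red','case_red_nose','rack','rack_mouth','backboard','case_green','case_blue','case_yellow','case_black','case_white','case_grey','jar','tin','hammer','bench_block']:
        print(c,l,[(np.round(d['xyz'],4).tolist(),round(d['confidence'],2)) for d in manip.mark_of(l,c)[:3]])
print(manip.sense()['t'])
E
```

```text
pics
0.0 [0.2330036  0.5791188  0.20811461] [ 1.90209876e-01  9.81742828e-01 -1.03387192e-03 -3.92236230e-04] [ 0.03136868  0.07369216 -0.94882661]
scene case_red [([0.4519, 0.2516, -0.0009], 0.71), ([0.4738, -0.2493, -0.0021], 0.25)]
scene case_red_nose [([0.4981, 0.2502, 0.0376], 0.91), ([0.4734, -0.2523, -0.0041], 0.74), ([0.629, 0.0055, 0.0076], 0.65)]
scene rack [([0.65, 0.0827, -0.0018], 0.68), ([0.3922, -0.5142, 0.0017], 0.39)]
scene rack_mouth []
scene backboard [([0.6953, 0.0758, 0.0027], 0.94)]
scene case_green [([0.6482, 0.1061, 0.0086], 0.71)]
scene case_blue [([0.627, 0.0065, 0.0053], 0.91), ([0.5601, -0.1439, -0.0038], 0.56), ([0.6299, 0.4533, -0.0037], 0.21)]
scene case_yellow [([0.6559, 0.1344, 0.0049], 0.82), ([0.6689, -0.4342, -0.0008], 0.42)]
scene case_black [([0.6343, 0.0354, 0.0067], 0.82)]
scene case_white [([0.6602, 0.1668, 0.0071], 0.8), ([0.6948, 0.0747, 0.0033], 0.53)]
scene case_grey [([0.6389, 0.0627, 0.0038], 0.89), ([0.3926, -0.5115, 0.0017], 0.44)]
scene jar [([0.4757, -0.2514, 0.0001], 0.8)]
scene tin [([0.6322, 0.4517, -0.0027], 0.76), ([0.3934, -0.5
[... 421 characters left out ...]
0.5954, 0.0939, 0.0066], 0.82)]
top backboard [([0.6892, 0.0747, 0.0107], 0.58)]
top case_green [([0.649, 0.1055, 0.0047], 0.76)]
top case_blue [([0.5614, -0.1463, 0.0017], 0.84), ([0.6291, 0.0035, 0.0079], 0.51), ([0.6405, 0.0593, 0.0143], 0.34)]
top case_yellow [([0.6493, 0.1329, 0.0033], 0.51)]
top case_black [([0.6372, 0.0332, 0.006], 0.68)]
top case_white [([0.6606, 0.162, 0.0063], 0.6)]
top case_grey [([0.6398, 0.0615, 0.0131], 0.73)]
top jar [([0.473, -0.2511, 0.0011], 0.89)]
top tin [([0.6317, 0.454, 0.0035], 0.59)]
top hammer [([0.3919, -0.5121, 0.0028], 0.72)]
top bench_block [([0.448, 0.2548, -0.0007], 0.75), ([0.6679, -0.4314, 0.0008], 0.64), ([0.6316, 0.4527, 0.0029], 0.15)]
1.6
```

View pics/top0.png

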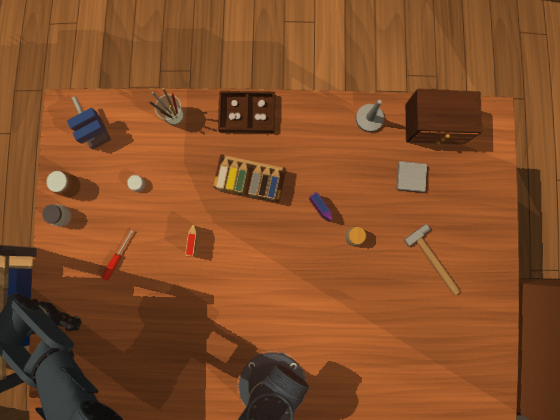

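View pics/scene0.png

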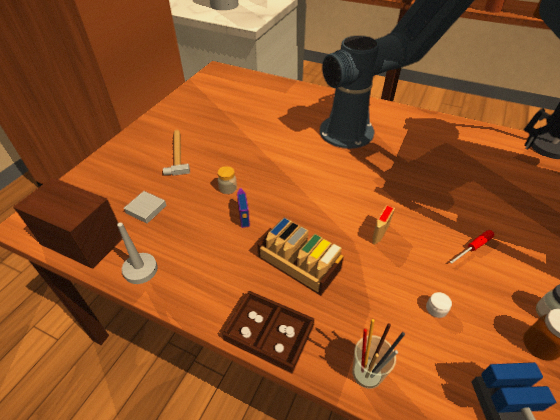

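The top view has the red case at pixel (191,241) with its nose up, the rack at (250,178), and the purple look-alike at (320,207). The scene view agrees, with the gap between grey and green. Next I'll bring the wrist camera over the red case.

Call:
move_arm(
  increments=[
    [[-1, 0.022, -0.041, 0.008, 2.2], [-1, 0.022, -0.041, 0.008, 2.2], [-1, 0.022, -0.041, 0.008, 2.2], [-1, 0.022, -0.041, 0.008, 2.2], [-1, 0.022, -0.041, 0.008, 2.2], [-1, 0.022, -0.041, 0.008, 2.2], [-1, 0.022, -0.041, 0.008, 2.2], [-1, 0.022, -0.041, 0.008, 2.2]],
  ],
  newtons=40,
)

```text
t: 2.4
tcp_pos: [0.4101, 0.2501, 0.2737]
tool_rot: [0.037, 0.999, 0.0, 0.0]
force: [0.6, 0.8, -0.3]
finger_gap: 0.998
gripper_force: 0.0
```

```bash
cat >> h.py <<'E'
from scipy.spatial.transform import Rotation as R
import pickle
def wsnap(n):
    """wrist picture plus camera pose in the world"""
    st=manip.sense(); s=snap('wrist',n)
    T=np.eye(4); T[:3,:3]=R.from_quat(st['tool_rot']).as_matrix(); T[:3,3]=st['tcp_pos']
    s['world_to_cam']=np.linalg.inv(T@s['tool_from_camera'])
    pickle.dump(s,open('pics/'+n+'.pkl','wb')); return s
def ray(s,uv):
    K=np.array([[s['fx'],0,s['cx']],[0,s['fy'],s['cy']],[0,0,1]])
    p=cv2.undistortPoints(np.float64(uv).reshape(-1,1,2),K,np.array([s['k1'],0,0,0,0]))[:,0]
    T=np.linalg.inv(s['world_to_cam']); d=np.c_[p,np.ones(len(p))]@T[:3,:3].T
    return T[:3,3],d
def atz(s,uv,z):
    o,d=ray(s,uv); return o+d*((z-o[2])/d[:,2])[:,None]
def tri(s1,u1,s2,u2):
    o1,a=ray(s1,u1);o2,b=ray(s2,u2);out=[]
    for p,q in zip(a,b):
        x=np.linalg.lstsq(np.c_[p,-q],o2-o1,rcond=None)[0]; out.append((o1+p*x[0]+o2+q*x[1])/2)
    return np.array(out)
def see(c,labels):
    for l in labels: print(l,[(np.round(d['xyz'],4).tolist(),round(d['confidence'],2)) for d in manip.mark_of(l,c)[:2]])
def st():
    s=manip.sense(); y=R.from_quat(s['tool_rot']).as_matrix()[:,1]
    print('t',s['t'],'tcp',np.round(s['tcp_pos'],4),'yawy',round(np.degrees(np.arctan2(y[1],y[0])),2),'F',np.round(s['force'],1),'q',np.round(s['q'],2))
E
python3 - <<'E'
from h import *
st(); s=wsnap('w1.png'); print(np.round(s['tool_from_camera'],3),s['fx'],s['k1'])
see('wrist',['case_red','case_red_nose','rack_mouth','case_grey','case_green'])
E
```

```text
t 2.4 tcp [0.4101 0.2501 0.2737] yawy 85.77 F [ 0.6  0.8 -0.3] q [ 0.31  0.25  1.7   0.    1.19 -1.18]
[[ 0.001 -0.95  -0.314  0.08 ]
 [ 1.     0.001 -0.     0.001]
 [ 0.001 -0.314  0.95  -0.165]
 [ 0.     0.     0.     1.   ]] 341.42522589140003 -0.01457306257452177
case_red []
case_red_nose []
rack_mouth [([0.6015, 0.0932, 0.0102], 0.92)]
case_grey []
case_green [([0.6456, 0.1053, 0.0096], 0.91)]
```

View pics/w1.png

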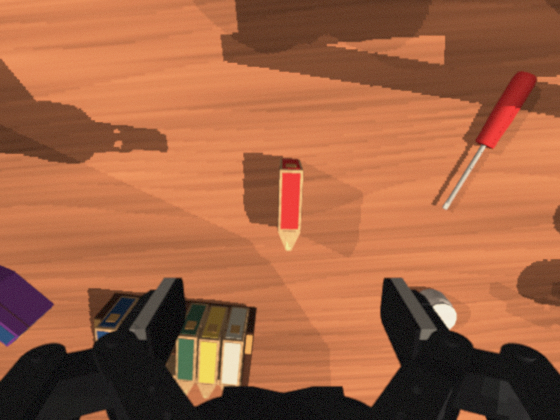

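The wrist view shows the red case's top at (290,203), its nose tip at (289,248) and its square front at (290,165). The left finger partly hides the rack. I'll take a second, lower view for height.

Call:
move_arm(
  increments=[
    [[-1, 0, 0, -0.04, 0], [-1, 0, 0, -0.04, 0], [-1, 0, 0, 0, 0]],
  ],
)

```text
t: 3.0
tcp_pos: [0.4043, 0.2517, 0.1889]
tool_rot: [0.036, 0.999, -0.002, -0.006]
force: [-0.8, -0.2, 0.5]
finger_gap: 0.996
gripper_force: 0.0
```

Run:
```python
from h import *
st(); wsnap('w2.png'); see('wrist',['case_red','case_red_nose'])
S=[pickle.load(open(f'pics/w{i}.png.pkl','rb')) for i in (1,2)]
C=[]
for s in S:
    h=cv2.cvtColor(s['img'],cv2.COLOR_RGB2HSV)
    m=(((h[...,0]<6)|(h[...,0]>174))&(h[...,1]>190)&(h[...,2]>150)).astype(np.uint8)
    m[:, :200]=0; m[:,380:]=0
    n,l,stt,c=cv2.connectedComponentsWithStats(m); k=1+np.argmax(stt[1:,4])
    cn=cv2.findContours((l==k).astype(np.uint8),0,1)[0][0]
    b=cv2.boxPoints(cv2.minAreaRect(cn)); print(stt[k],np.round(b,1).tolist())
    b=b[np.argsort(b[:,1])]; C.append([b[:2].mean(0),b[2:].mean(0),b.mean(0)])
    p=atz(s,C[-1],.075); print('z=.075',np.round(p,4).tolist(),'yaw',np.degrees(np.arctan2(*(p[1]-p[0])[1::-1])))
print('tri',np.round(tri(S[0],C[0],S[1],C[1]),4).tolist())
```

```text
t 3.0 tcp [0.4043 0.2517 0.1889] yawy 85.82 F [-0.8 -0.2  0.5] q [ 0.32  0.36  1.81  0.    0.98 -1.18]
case_red [([0.4499, 0.2571, 0.0033], 0.67)]
case_red_nose []
[282 174  17  54 722] [[280.8999938964844, 227.0], [283.1000061035156, 173.39999389648438], [298.70001220703125, 174.10000610351562], [296.5, 227.60000610351562]]
z=.075 [[0.4063, 0.2602, 0.075], [0.4678, 0.2537, 0.075], [0.4362, 0.2571, 0.075]] yaw -5.98279104083028
[ 280  202   23   68 1296] [[279.70001220703125, 268.70001220703125], [282.0, 201.8000030517578], [302.70001220703125, 202.5], [300.29998779296875, 269.5]]
z=.075 [[0.4059, 0.2603, 0.075], [0.4687, 0.2542, 0.075], [0.4363, 0.2573, 0.075]] yaw -5.5759342235556435
tri [[0.4074, 0.2603, 0.0696], [0.4652, 0.254, 0.082], [0.4362, 0.2572, 0.0753]]
```

View pics/w2.png

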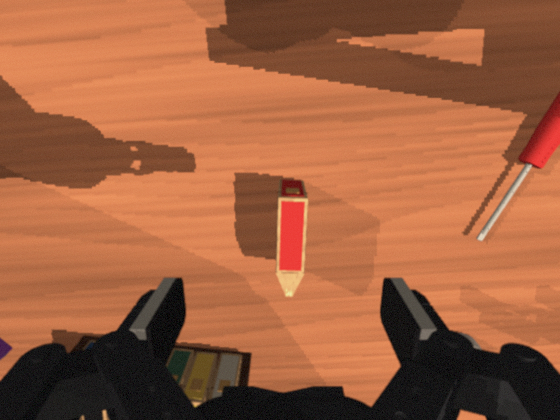

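Case height triangulates to 75 mm, yaw is about -5.8°, and the front end sits near (0.403, 0.261). I'll grasp 10 mm ahead of that end.

Call:
move_arm(
  increments=[
    [[-1, 0.004, 0.009, -0.04, -1.5], [-1, 0, 0, -0.04, 0], [-1, 0, 0, -0.03, 0], [-1, 0, 0, 0, 0], [-1, 0, 0, 0, 0]],
  ],
)

```text
t: 3.65
tcp_pos: [0.4147, 0.2616, 0.0846]
tool_rot: [0.051, 0.999, 0.0, 0.001]
force: [1.0, 0.6, 0.8]
finger_gap: 0.998
gripper_force: 0.0
```

```bash
python3 -c "
from h import *
st()"
```

```text
t 3.65 tcp [0.4147 0.2616 0.0846] yawy 84.2 F [1.  0.6 0.8] q [ 0.33  0.55  1.88  0.    0.71 -1.14]
```

Call:
move_arm(
  increments=[
    [[-1, -0.002, -0.002, -0.03, 0], [-1, 0, 0, -0.02, 0], [-1, 0, 0, -0.008, 0], [-1, 0, 0, 0, 0], [1, 0, 0, 0, 0], [1, 0, 0, 0, 0], [1, 0, 0, 0, 0], [1, 0, 0, 0, 0]],
  ],
  newtons=50,
)

```text
t: 4.45
tcp_pos: [0.4118, 0.2589, 0.0257]
tool_rot: [0.051, 0.999, 0.0, 0.001]
force: [0.4, 0.9, -0.5]
finger_gap: 0.333
gripper_force: 0.0
```

Call:
move_arm(
  increments=[
    [[1, 0, 0, 0, 0], [1, 0, 0, 0, 0], [1, 0, 0, 0, 0]],
  ],
)

```text
t: 4.75
tcp_pos: [0.4117, 0.2589, 0.0258]
tool_rot: [0.051, 0.999, 0.0, 0.0]
force: [-1.1, 1.2, 6.7]
finger_gap: 0.292
gripper_force: 50.2
```

Call:
move_arm(
  increments=[
    [[1, 0, 0, 0.02, 0], [1, 0, 0, 0.04, 0], [1, 0.005, -0.02, 0.04, -1.5], [1, 0.005, -0.02, 0.04, -2], [1, 0.005, -0.02, 0, -2], [1, 0.005, -0.01, 0, 0], [1, 0, 0, 0, 0], [1, 0, 0, 0, 0]],
  ],
)

```text
t: 5.55
tcp_pos: [0.4303, 0.1888, 0.164]
tool_rot: [0.099, 0.995, -0.0, -0.002]
force: [0.2, -0.1, -1.6]
finger_gap: 0.295
gripper_force: 49.7
```

Run:
```python
from h import *
st(); wsnap('w3.png')
L=['rack','rack_mouth','backboard','case_green','case_grey','case_yellow','case_black','case_red','case_red_nose']
see('wrist',L)
```

```text
t 5.55 tcp [0.4303 0.1888 0.164 ] yawy 78.64 F [ 0.2 -0.1 -1.6] q [ 0.17  0.39  1.86  0.    0.89 -1.2 ]
rack []
rack_mouth []
backboard []
case_green [([0.6482, 0.1071, 0.0105], 0.85)]
case_grey []
case_yellow []
case_black []
case_red [([0.4653, 0.1852, 0.1396], 0.68)]
case_red_nose []
```

View pics/w3.png

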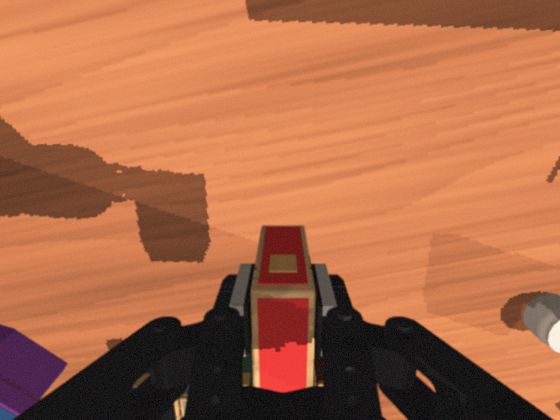

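The held case and gripper hide the view ahead here. The upper half of the wrist image is free, so I'll move the tool past the rack to look down on the gap.

Call:
move_arm(
  increments=[
    [[1, 0.035, -0.015, 0.02, 0], [1, 0.04, -0.018, 0.02, 0], [1, 0.04, -0.018, 0.01, 0], [1, 0.04, -0.018, 0, 0], [1, 0.04, -0.018, 0, 0], [1, 0.04, -0.018, 0, 0], [1, 0.025, -0.01, 0, 0], [1, 0, 0, 0, 0]],
  ],
)

```text
t: 6.85
tcp_pos: [0.695, 0.0713, 0.2142]
tool_rot: [0.1, 0.995, -0.0, 0.002]
force: [-0.8, 0.5, -1.3]
finger_gap: 0.303
gripper_force: 49.7
```

Call:
move_arm(
  increments=[
    [[1, 0, 0, 0, 0], [1, 0, 0, 0, 0]],
  ],
)

```text
t: 7.05
tcp_pos: [0.69, 0.0744, 0.2146]
tool_rot: [0.098, 0.995, 0.0, -0.001]
force: [-0.4, -0.5, -1.3]
finger_gap: 0.292
gripper_force: 49.7
```

Run:
```python
from h import *
st(); wsnap('w4.png')
see('wrist',['rack','rack_mouth','backboard','case_green','case_grey','case_red'])
```

```text
t 7.05 tcp [0.69   0.0744 0.2146] yawy 78.7 F [-0.4 -0.5 -1.3] q [-0.05  0.62  1.23  0.    1.29 -1.43]
rack [([0.6384, 0.08, -0.0002], 0.89)]
rack_mouth [([0.5992, 0.0951, 0.0061], 0.65)]
backboard [([0.6901, 0.0746, 0.0101], 0.65)]
case_green [([0.649, 0.107, 0.011], 0.89)]
case_grey [([0.6399, 0.0638, 0.0101], 0.87)]
case_red [([0.7263, 0.069, 0.1932], 0.89)]
```

View pics/w4.png

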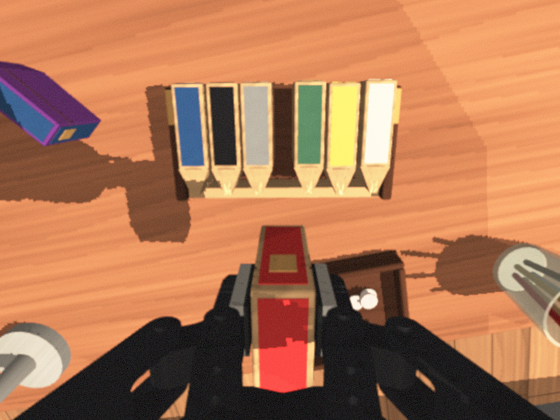

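The view shows the six tops: blue 188, black 223, grey 257, green 310, yellow 344 and white 378 (columns, rows 83–165), with the gap at columns ~272–296. The red case hangs straight in the grip. I'll take a second place for height, then measure the edges.

Call:
move_arm(
  increments=[
    [[1, 0.025, -0.005, 0.02, 0], [1, 0.025, -0.005, 0.02, 0], [1, 0, 0, 0, 0], [1, 0, 0, 0, 0], [1, 0, 0, 0, 0]],
  ],
)

```text
t: 7.9
tcp_pos: [0.7399, 0.0641, 0.2539]
tool_rot: [0.099, 0.995, 0.0, -0.002]
force: [0.3, 0.3, -2.0]
finger_gap: 0.295
gripper_force: 49.7
```

Run:
```python
from h import *
st(); wsnap('w5.png'); see('wrist',['rack','rack_mouth','case_green','case_grey'])
S=[pickle.load(open(f'pics/w{i}.png.pkl','rb')) for i in (4,5)]
a=cv2.resize(S[0]['img'][70:205,160:410],None,fx=3,fy=3,interpolation=cv2.INTER_CUBIC)
b=S[1]['img'][40:190,160:410]; b=cv2.resize(b,None,fx=3,fy=3,interpolation=cv2.INTER_CUBIC)[:195]
cv2.imwrite('pics/c45.png',np.vstack([a,b])[:600,:,::-1])
```

```text
t 7.9 tcp [0.7399 0.0641 0.2539] yawy 78.68 F [ 0.3  0.3 -2. ] q [-0.06  0.66  1.04  0.    1.44 -1.44]
rack [([0.6395, 0.0846, 0.0003], 0.97), ([0.7741, 0.0598, 0.2296], 0.26)]
rack_mouth [([0.6437, 0.0805, 0.002], 0.28)]
case_green [([0.6455, 0.1068, 0.0132], 0.73)]
case_grey [([0.6413, 0.0641, 0.009], 0.75)]
```

View pics/c45.png

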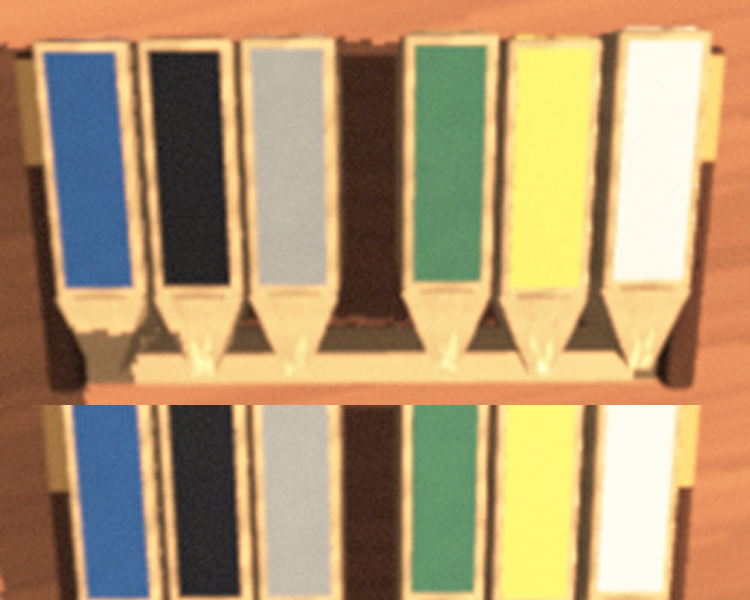

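Run:
```python
from h import *
S=[pickle.load(open(f'pics/w{i}.png.pkl','rb')) for i in (4,5)]
C=[]
for s in S:
    h=cv2.cvtColor(s['img'],cv2.COLOR_RGB2HSV); H,Sa,V=[h[...,i] for i in range(3)]
    row=[]
    for m in [(H>60)&(H<90)&(Sa>80),(H>24)&(H<33)&(Sa>110)&(V>200),(H>103)&(H<115)&(Sa>110)]:
        m=m.astype(np.uint8); m[:,:165]=0;m[:,400:]=0;m[225:]=0
        n,l,stt,c=cv2.connectedComponentsWithStats(m); k=1+np.argmax(stt[1:,4]); row.append(c[k])
    C.append(np.array(row)); print(np.round(row,1).tolist(), np.round(atz(s,row,.083),4).tolist())
print('tri',np.round(tri(S[0],C[0],S[1],C[1]),4).tolist())
E4=[[271.7,82.7],[273.3,166.7],[294.3,82],[294.3,164.7]];E5=[[272.7,41.7],[274.7,104],[294.3,41.7],[294.3,104]]
for s,e in zip(S,(E4,E5)):
    p=atz(s,e,.083)[:,:2]; d=p[1]-p[0]+p[3]-p[2]; yaw=np.arctan2(d[1],d[0])
    for yw in (yaw,-.197):
        u=np.array([np.cos(yw),np.sin(yw)]); n=np.array([-u[1],u[0]])
        print('edges',np.round(p,4).tolist(),'yaw',round(np.degrees(yw),2),'n.p',np.round(p@n,4),'u.p',np.round(p@u,4))
f=atz(S[0],[[280,85.5]],.008);print('floor front',f)
# held case: front upper corners in w4 / w5 at column ~ (252,292),(314,292) top edge
T=S[0]['world_to_cam']; st0=np.array([.69,.0744,.2146])
print('held front-top mid',atz(S[0],[[283,294]],.2146+.049))
see('top',[])
```

```text
[[309.4, 122.7], [342.8, 125.0], [189.2, 125.6]] [[0.6331, 0.1096, 0.083], [0.6404, 0.137, 0.083], [0.6155, 0.0095, 0.083]]
[[307.8, 63.2], [338.9, 65.1], [196.2, 65.6]] [[0.6336, 0.1094, 0.083], [0.6407, 0.1369, 0.083], [0.6157, 0.0094, 0.083]]
tri [[0.6333, 0.1097, 0.0794], [0.6406, 0.1372, 0.0814], [0.6156, 0.0092, 0.0822]]
edges [[0.5959, 0.0849], [0.6638, 0.0722], [0.599, 0.1031], [0.6656, 0.0906]] yaw -10.63 n.p [0.1933 0.1933 0.2117 0.2117] u.p [0.57   0.6391 0.5697 0.6375]
edges [[0.5959, 0.0849], [0.6638, 0.0722], [0.599, 0.1031], [0.6656, 0.0906]] yaw -11.29 n.p [0.1999 0.2007 0.2183 0.2191] u.p [0.5678 0.6368 0.5672 0.635 ]
edges [[0.61, 0.0817], [0.6625, 0.0728], [0.6138, 0.1007], [0.6661, 0.0908]] yaw -10.19 n.p [0.1884 0.1888 0.2077 0.2072] u.p [0.5859 0.6392 0.5863 0.6395]
edges [[0.61, 0.0817], [0.6625, 0.0728], [0.6138, 0.1007], [0.6661, 0.0908]] yaw -11.29 n.p [0.1996 0.201  0.2189 0.2194] u.p [0.5822 0.6354 0.5822 0.6354]
floor front [[0.59616438 0.0911489  0.008     ]]
held front-top mid [[0.68176768 0.07717155 0.2636    ]]
```

Row tops triangulate to about 81–83 mm. The gap is about 18.4 mm wide on the line n·p=0.2054, with yaw about -10.9°. I'll back off to the staging point in front.

Call:
move_arm(
  increments=[
    [[1, -0.036, 0.007, 0, 0.4], [1, -0.036, 0.007, 0, 0], [1, -0.036, 0.007, 0, 0], [1, -0.036, 0.007, 0, 0], [1, -0.036, 0.007, 0, 0], [1, -0.036, 0.007, 0, 0], [1, -0.034, 0.008, 0, 0], [1, 0, 0, 0, 0]],
  ],
)

```text
t: 8.95
tcp_pos: [0.4851, 0.115, 0.2549]
tool_rot: [0.094, 0.996, -0.0, -0.003]
force: [0.6, -0.1, -1.9]
finger_gap: 0.294
gripper_force: 49.7
```

Call:
move_arm(
  increments=[
    [[1, 0, 0, -0.04, 0], [1, 0, 0, -0.04, 0], [1, 0, 0, -0.04, 0], [1, 0, 0, -0.04, 0], [1, 0, 0, -0.03, 0], [1, 0, 0, 0, 0], [1, 0, 0, 0, 0], [1, 0, 0, 0, 0]],
  ],
)

```text
t: 9.75
tcp_pos: [0.4934, 0.1138, 0.0667]
tool_rot: [0.095, 0.995, 0.0, 0.002]
force: [0.8, -0.3, -1.3]
finger_gap: 0.297
gripper_force: 49.6
```

```bash
cat >> h.py <<'E'
a=np.radians(-10.9); U=np.array([np.cos(a),np.sin(a)]); N=np.array([-U[1],U[0]])
def un():
    p=manip.sense()['tcp_pos'][:2]; f=manip.sense()['force'][:2]; print('u',round(p@U,4),'n',round(p@N,4),'Fu',round(f@U,1),'Fn',round(f@N,1))
E
python3 - <<'E'
from h import *
st();un()
s=snap('top','top1.png')
see('top',['case_red','case_red_nose','rack_mouth','case_green','case_grey'])
sc=snap('scene','scene1.png'); see('scene',['case_red','case_red_nose','rack_mouth','case_green','case_grey'])
a=cv2.resize(s['img'][145:235,195:305],None,fx=3.6,fy=3.6,interpolation=cv2.INTER_CUBIC)
b=cv2.resize(sc['img'][180:300,250:380],(396,324),interpolation=cv2.INTER_CUBIC)
cv2.imwrite('pics/c1.png',np.hstack([a[:324,:396],b])[:,:,::-1])
E
```

```text
t 9.75 tcp [0.4934 0.1138 0.0667] yawy 79.07 F [ 0.8 -0.3 -1.3] q [ 0.01  0.6   1.85 -0.    0.69 -1.37]
u 0.463 n 0.205 Fu 0.9 Fn -0.2
case_red [([0.6499, 0.106, 0.0075], 0.2)]
case_red_nose [([0.5813, 0.0981, 0.08], 0.47)]
rack_mouth [([0.5939, 0.0929, 0.0108], 0.68)]
case_green [([0.647, 0.1078, 0.008], 0.88)]
case_grey [([0.6402, 0.0599, 0.0104], 0.66)]
case_red [([0.531, 0.1076, 0.037], 0.75)]
case_red_nose [([0.5796, 0.0975, 0.0803], 0.88), ([0.4745, -0.2509, -0.0029], 0.3)]
rack_mouth [([0.3897, -0.5122, 0.0025], 0.63)]
case_green [([0.5763, 0.0976, 0.0792], 0.7), ([0.6487, 0.104, 0.0072], 0.66)]
case_grey [([0.6387, 0.0627, 0.0029], 0.59), ([0.5766, 0.0975, 0.0804], 0.2)]
```

View pics/c1.png

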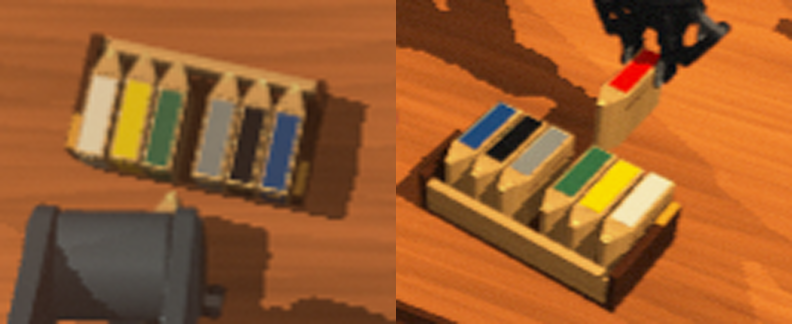

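The nose is found at u=0.551, n=0.2056, and both crops show it pointing straight into the gap between grey and green. I'll lower and start the entry.

Call:
move_arm(
  increments=[
    [[1, 0, 0, -0.015, 0], [1, 0, 0, -0.015, 0], [1, 0, 0, 0, 0], [1, 0.0098, -0.0019, 0, 0], [1, 0.0098, -0.0019, 0, 0], [1, 0.0049, -0.001, 0, 0], [1, 0, 0, 0, 0]],
  ],
)

```text
t: 11.05
tcp_pos: [0.5183, 0.1086, 0.0358]
tool_rot: [0.096, 0.995, 0.0, 0.002]
force: [-0.5, -0.5, -1.8]
finger_gap: 0.294
gripper_force: 49.7
```

```bash
python3 -c "
from h import *
st();un()"
```

```text
t 11.05 tcp [0.5183 0.1086 0.0358] yawy 79.04 F [-0.5 -0.5 -1.8] q [-0.    0.67  1.81 -0.    0.66 -1.38]
u 0.4884 n 0.2047 Fu -0.4 Fn -0.6
```

Call:
move_arm(
  increments=[
    [[1, 0.0059, -0.0011, 0, 0], [1, 0.0059, -0.0011, 0, 0], [1, 0.0059, -0.0011, 0, 0], [1, 0.0059, -0.0011, 0, 0], [1, 0.0059, -0.0011, 0, 0]],
  ],
)

```text
t: 11.55
tcp_pos: [0.5457, 0.1034, 0.035]
tool_rot: [0.095, 0.995, 0.0, -0.0]
force: [-0.7, 0.0, -1.8]
finger_gap: 0.295
gripper_force: 49.8
```

Call:
move_arm(
  increments=[
    [[1, 0.0059, -0.0011, 0, 0], [1, 0.0059, -0.0011, 0, 0]],
  ],
)

```text
t: 11.75
tcp_pos: [0.5576, 0.1012, 0.035]
tool_rot: [0.095, 0.995, 0.0, -0.0]
force: [-1.7, 0.7, -1.4]
finger_gap: 0.297
gripper_force: 49.8
```

```bash
python3 -c "
from h import *
st();un()"
```

```text
t 11.75 tcp [0.5576 0.1012 0.035 ] yawy 79.07 F [-1.7  0.7 -1.4] q [-0.02  0.7   1.71  0.    0.73 -1.4 ]
u 0.5284 n 0.2048 Fu -1.8 Fn 0.4
```

Call:
move_arm(
  increments=[
    [[1, 0.0059, -0.0011, 0, 0], [1, 0.0059, -0.0011, 0, 0], [1, 0.0049, -0.001, 0, 0], [1, 0, 0, 0, 0]],
  ],
)

```text
t: 12.15
tcp_pos: [0.5753, 0.0977, 0.0352]
tool_rot: [0.095, 0.995, -0.0, 0.001]
force: [-0.1, 0.6, -2.3]
finger_gap: 0.298
gripper_force: 49.7
```

Run:
```python
from h import *
st();un(); s=wsnap('w6.png'); sc=snap('scene')
b=cv2.resize(sc['img'][180:300,250:380],None,fx=3,fy=3,interpolation=cv2.INTER_CUBIC)
a=cv2.resize(s['img'][200:420,150:410],(390,360))
cv2.imwrite('pics/c2.png',np.hstack([a,b])[:,:,::-1])
```

```text
t 12.15 tcp [0.5753 0.0977 0.0352] yawy 79.05 F [-0.1  0.6 -2.3] q [-0.02  0.72  1.67 -0.    0.75 -1.4 ]
u 0.5465 n 0.2048 Fu -0.2 Fn 0.5
```

View pics/c2.png

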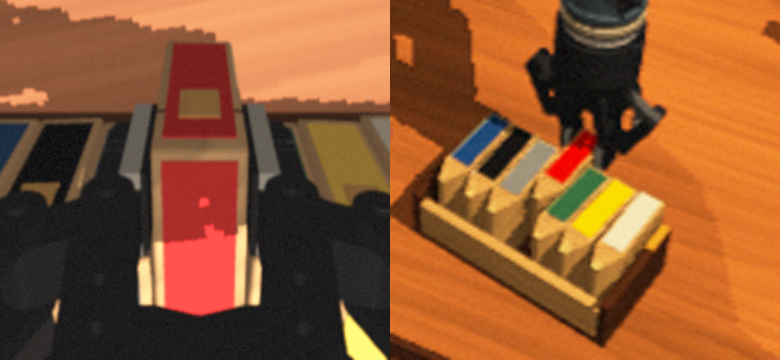

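The case sits between grey and green with every case upright and about 31 mm left to go. I'll set it on the floor and release.

Call:
move_arm(
  increments=[
    [[1, 0, 0, -0.001, 0], [1, 0, 0, 0, 0]],
  ],
)

```text
t: 12.45
tcp_pos: [0.5737, 0.0981, 0.034]
tool_rot: [0.095, 0.995, -0.0, -0.0]
force: [0.3, 0.8, -1.8]
finger_gap: 0.296
gripper_force: 49.7
```

Call:
move_arm(
  increments=[
    [[0, 0, 0, 0, 0], [-0.1, 0, 0, 0, 0], [-0.1, 0, 0, 0, 0], [-0.1, 0, 0, 0, 0], [-0.1, -0.0098, 0.0019, 0, 0], [-0.1, -0.0196, 0.0038, 0, 0], [-0.1, -0.0294, 0.0057, 0, 0], [-0.1, 0, 0, 0, 0]],
  ],
)

```text
t: 13.25
tcp_pos: [0.5081, 0.1103, 0.0336]
tool_rot: [0.095, 0.995, -0.0, -0.005]
force: [-0.3, -0.2, 0.0]
finger_gap: 0.551
gripper_force: 0.0
```

Call:
move_arm(
  increments=[
    [[1, -0.02, 0.004, 0.005, 0], [1, 0, 0, 0, -8.5], [1, 0, 0, 0, -8.5], [1, 0, 0, 0, -8.5], [1, 0, 0, 0, -8.5], [1, 0, 0, 0, -8.5], [1, 0, 0, 0, -8.5], [1, 0, 0, 0, -8.5]],
  ],
)

```text
t: 14.05
tcp_pos: [0.4955, 0.1134, 0.0392]
tool_rot: [0.579, 0.815, 0.0, 0.0]
force: [0.8, 0.3, 0.2]
finger_gap: 0.001
gripper_force: 0.0
```

Call:
move_arm(
  increments=[
    [[1, 0, 0, 0, -8.5], [1, 0, 0, 0, -8.5], [1, 0, 0, 0, -8.5], [1, 0, 0, 0, -5], [1, 0, 0, 0, 0], [1, 0, 0, 0, 0]],
  ],
)

```text
t: 14.65
tcp_pos: [0.4953, 0.1135, 0.0392]
tool_rot: [0.771, 0.637, 0.0, 0.0]
force: [-0.1, -0.4, -0.2]
finger_gap: 0.003
gripper_force: 0.0
```

Run:
```python
from h import *
st();un(); s=snap('top'); sc=snap('scene'); see('scene',['case_red','case_red_nose'])
a=cv2.resize(s['img'][145:235,195:305],(440,360),interpolation=cv2.INTER_CUBIC)
b=cv2.resize(sc['img'][180:300,250:370],(360,360),interpolation=cv2.INTER_CUBIC)
cv2.imwrite('pics/c3.png',np.hstack([a,b])[:,:,::-1])
```

```text
t 14.65 tcp [0.4953 0.1135 0.0392] yawy -10.82 F [-0.1 -0.4 -0.2] q [0.   0.65 1.86 0.   0.63 0.19]
u 0.4649 n 0.2051 Fu -0.0 Fn -0.4
case_red [([0.6107, 0.0878, 0.0057], 0.61)]
case_red_nose [([0.6571, 0.0797, 0.047], 0.71)]
```

View pics/c3.png

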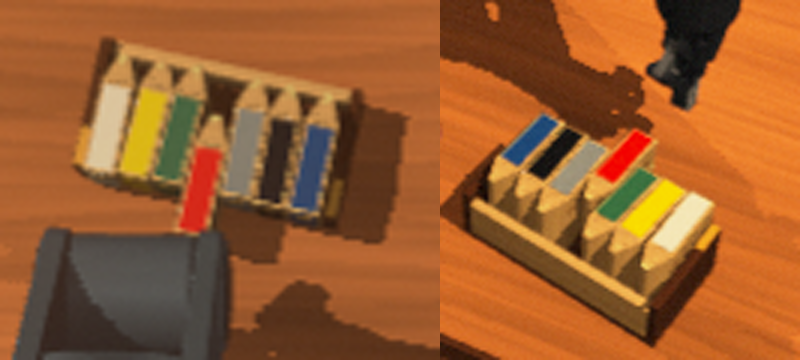

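The case stands by itself, proud of the row, with all cases upright. The gripper is shut and turned 90°, so I'll approach its front slowly.

Call:
move_arm(
  increments=[
    [[1, 0.0196, -0.0038, -0.007, 0], [1, 0.0147, -0.0028, 0, 0], [1, 0.0049, -0.001, 0, 0], [1, 0.0049, -0.001, 0, 0], [1, 0.0039, -0.0008, 0, 0], [1, 0.0039, -0.0008, 0, 0]],
  ],
)

```text
t: 15.45
tcp_pos: [0.5465, 0.1033, 0.0321]
tool_rot: [0.771, 0.637, -0.0, -0.0]
force: [0.6, -0.4, -0.2]
finger_gap: 0.004
gripper_force: 0.0
```

Call:
move_arm(
  increments=[
    [[1, 0.0029, -0.0006, 0, 0], [1, 0.0029, -0.0006, 0, 0]],
  ],
)

```text
t: 15.65
tcp_pos: [0.552, 0.1022, 0.0321]
tool_rot: [0.771, 0.637, -0.001, -0.001]
force: [-1.5, 0.1, 1.4]
finger_gap: 0.003
gripper_force: 1.1
```

Call:
move_arm(
  increments=[
    [[1, 0.0029, -0.0006, 0, 0], [1, 0.0029, -0.0006, 0, 0]],
  ],
)

```text
t: 15.85
tcp_pos: [0.5579, 0.101, 0.032]
tool_rot: [0.771, 0.637, -0.001, -0.001]
force: [-2.3, -0.1, 1.0]
finger_gap: 0.001
gripper_force: 1.0
```

Run:
```python
from h import *
st();un(); s=snap('top');see('top',['case_red','case_red_nose']); s=snap('scene');see('scene',['case_red','case_red_nose'])
```

```text
t 15.85 tcp [0.5579 0.101  0.032 ] yawy -10.92 F [-2.3 -0.1  1. ] q [-0.02  0.71  1.71  0.    0.72  0.17]
u 0.5287 n 0.2046 Fu -2.2 Fn -0.5
case_red [([0.6185, 0.0894, 0.011], 0.41)]
case_red_nose []
case_red [([0.6211, 0.0902, 0.0049], 0.79)]
case_red_nose [([0.6668, 0.0799, 0.0472], 0.82), ([0.6704, -0.4321, -0.0025], 0.56)]
```

Call:
move_arm(
  increments=[
    [[1, 0.0029, -0.0006, 0, 0], [1, 0.0029, -0.0006, 0, 0], [1, 0.0029, -0.0006, 0, 0]],
  ],
)

```text
t: 16.45
tcp_pos: [0.5674, 0.099, 0.0321]
tool_rot: [0.771, 0.637, -0.0, -0.0]
force: [-1.3, 0.3, 0.4]
finger_gap: -0.001
gripper_force: 0.8
```

Call:
move_arm(
  increments=[
    [[1, 0.0029, -0.0006, 0, 0], [1, 0.0029, -0.0006, 0, 0]],
  ],
)

```text
t: 16.65
tcp_pos: [0.5731, 0.0978, 0.032]
tool_rot: [0.771, 0.637, -0.0, -0.0]
force: [-1.8, 1.0, 0.6]
finger_gap: -0.002
gripper_force: 1.1
```

Call:
move_arm(
  increments=[
    [[1, 0.001, -0.0002, 0, 0], [1, 0.001, -0.0002, 0, 0]],
  ],
)

```text
t: 16.85
tcp_pos: [0.5751, 0.0974, 0.0321]
tool_rot: [0.771, 0.637, -0.0, -0.0]
force: [-1.2, 0.1, 1.2]
finger_gap: -0.001
gripper_force: 1.0
```

Run:
```python
from h import *
st();un()
```

```text
t 16.85 tcp [0.5751 0.0974 0.0321] yawy -10.93 F [-1.2  0.1  1.2] q [-0.02  0.72  1.67  0.    0.75  0.17]
u 0.5463 n 0.2044 Fu -1.2 Fn -0.1
```

Call:
move_arm(
  increments=[
    [[1, 0.001, -0.0002, 0, 0], [1, 0.001, -0.0002, 0, 0], [1, 0.001, -0.0002, 0, 0]],
  ],
)

```text
t: 17.15
tcp_pos: [0.5782, 0.0968, 0.0321]
tool_rot: [0.771, 0.637, 0.0, 0.0]
force: [-2.5, -0.0, -0.0]
finger_gap: -0.001
gripper_force: 0.9
```

Call:
move_arm(
  increments=[
    [[1, 0.001, -0.0002, 0, 0]],
  ],
)

```text
t: 17.25
tcp_pos: [0.5792, 0.0966, 0.0321]
tool_rot: [0.771, 0.637, 0.0, 0.0]
force: [-1.6, 0.2, -0.5]
finger_gap: 0.003
gripper_force: 0.9
```

Call:
move_arm(
  increments=[
    [[1, 0.0005, -0.0001, 0, 0]],
  ],
)

```text
t: 17.35
tcp_pos: [0.5799, 0.0965, 0.0321]
tool_rot: [0.771, 0.637, 0.0, 0.0]
force: [-1.7, 0.1, 0.7]
finger_gap: 0.003
gripper_force: 0.9
```

Call:
move_arm(
  increments=[
    [[1, 0.0007, -0.0001, 0, 0]],
  ],
)

```text
t: 17.45
tcp_pos: [0.5803, 0.0965, 0.0321]
tool_rot: [0.771, 0.637, 0.0, -0.0]
force: [-1.4, 0.6, 0.6]
finger_gap: 0.003
gripper_force: 0.9
```

Call:
move_arm(
  increments=[
    [[1, 0.0006, -0.0001, 0, 0]],
  ],
)

```text
t: 17.55
tcp_pos: [0.581, 0.0964, 0.0321]
tool_rot: [0.771, 0.637, 0.0, 0.0]
force: [-1.7, 0.4, -0.7]
finger_gap: 0.001
gripper_force: 0.8
```

Run:
```python
from h import *
st();un();s=snap('scene');see('scene',['case_red','case_red_nose','backboard'])
```

```text
t 17.55 tcp [0.581  0.0964 0.0321] yawy -10.93 F [-1.7  0.4 -0.7] q [-0.03  0.73  1.65 -0.    0.76  0.17]
u 0.5523 n 0.2045 Fu -1.7 Fn 0.1
case_red [([0.6467, 0.083, 0.0056], 0.75)]
case_red_nose [([0.6913, 0.077, 0.0521], 0.87)]
backboard [([0.6931, 0.0753, 0.005], 0.61)]
```

Call:
move_arm(
  increments=[
    [[1, 0.0005, -0.0001, 0, 0], [1, 0.0005, -0.0001, 0, 0]],
  ],
)

```text
t: 17.95
tcp_pos: [0.5818, 0.0962, 0.0321]
tool_rot: [0.771, 0.637, -0.0, -0.0]
force: [-1.6, -0.1, 0.9]
finger_gap: 0.003
gripper_force: 0.8
```

Call:
move_arm(
  increments=[
    [[1, 0.0005, -0.0001, 0, 0]],
  ],
)

```text
t: 18.05
tcp_pos: [0.5824, 0.0961, 0.0321]
tool_rot: [0.771, 0.637, -0.0, -0.0]
force: [-1.9, 0.1, 0.6]
finger_gap: 0.002
gripper_force: 0.8
```

Call:
move_arm(
  increments=[
    [[1, 0.0005, -0.0001, 0, 0], [1, 0.0005, -0.0001, 0, 0]],
  ],
)

```text
t: 18.25
tcp_pos: [0.5834, 0.0958, 0.0321]
tool_rot: [0.771, 0.637, -0.0, -0.0]
force: [-1.6, 0.0, 0.5]
finger_gap: 0.001
gripper_force: 0.8
```

Call:
move_arm(
  increments=[
    [[1, 0.0005, -0.0001, 0, 0]],
  ],
)

```text
t: 18.35
tcp_pos: [0.5839, 0.0957, 0.0321]
tool_rot: [0.771, 0.637, -0.0, -0.0]
force: [-2.1, -0.5, 0.6]
finger_gap: -0.003
gripper_force: 0.8
```

Call:
move_arm(
  increments=[
    [[1, 0.0005, -0.0001, 0, 0]],
  ],
)

```text
t: 18.45
tcp_pos: [0.5845, 0.0957, 0.0321]
tool_rot: [0.771, 0.637, 0.0, 0.0]
force: [-1.5, 0.9, 0.2]
finger_gap: 0.0
gripper_force: 0.8
```

Call:
move_arm(
  increments=[
    [[1, 0.0005, -0.0001, 0, 0]],
  ],
)

```text
t: 18.55
tcp_pos: [0.5848, 0.0956, 0.0321]
tool_rot: [0.771, 0.637, -0.0, -0.0]
force: [-2.1, 0.3, 0.6]
finger_gap: 0.0
gripper_force: 1.2
```

Call:
move_arm(
  increments=[
    [[1, 0.0005, -0.0001, 0, 0]],
  ],
)

```text
t: 18.65
tcp_pos: [0.5848, 0.0955, 0.0321]
tool_rot: [0.771, 0.637, -0.001, -0.001]
force: [-3.5, 1.7, 3.0]
finger_gap: 0.002
gripper_force: 1.8
```

Call:
move_arm(
  increments=[
    [[1, 0.0005, -0.0001, 0, 0]],
  ],
)

```text
t: 18.75
tcp_pos: [0.5848, 0.0956, 0.032]
tool_rot: [0.771, 0.637, -0.001, -0.001]
force: [-4.3, 1.6, 3.4]
finger_gap: 0.001
gripper_force: 2.5
```

Call:
move_arm(
  increments=[
    [[1, 0.001, -0.0002, 0, 0], [1, 0.001, -0.0002, 0, 0]],
  ],
)

```text
t: 18.95
tcp_pos: [0.5846, 0.0955, 0.032]
tool_rot: [0.771, 0.637, -0.002, -0.002]
force: [-8.8, 1.4, 5.6]
finger_gap: 0.001
gripper_force: 4.5
```

Run:
```python
from h import *
st();un()
```

```text
t 18.95 tcp [0.5846 0.0955 0.032 ] yawy -10.93 F [-8.8  1.4  5.6] q [-0.03  0.73  1.64  0.    0.78  0.16]
u 0.556 n 0.2044 Fu -8.9 Fn -0.3
```

Call:
move_arm(
  increments=[
    [[1, 0.001, -0.0002, 0, 0], [1, 0.0005, -0.0001, 0, 0], [1, 0, 0, 0, 0], [1, 0, 0, 0, 0], [1, 0, 0, 0, 0]],
  ],
)

```text
t: 19.45
tcp_pos: [0.5845, 0.0955, 0.0319]
tool_rot: [0.771, 0.637, -0.003, -0.003]
force: [-9.8, 2.4, 6.7]
finger_gap: 0.0
gripper_force: 5.2
```

Call:
move_arm(
  increments=[
    [[1, 0.001, -0.0002, 0, 0], [1, 0.001, -0.0002, 0, 0], [1, 0, 0, 0, 0], [1, 0, 0, 0, 0]],
  ],
)

```text
t: 19.85
tcp_pos: [0.5843, 0.0955, 0.0318]
tool_rot: [0.771, 0.637, -0.005, -0.005]
force: [-13.2, 3.8, 9.0]
finger_gap: -0.0
gripper_force: 6.9
```

Call:
move_arm(
  increments=[
    [[1, -0.0049, 0.001, 0, 0], [1, -0.0098, 0.0019, 0, 0], [1, -0.0294, 0.0057, 0, 0], [1, -0.0392, 0.0076, 0, 0], [1, 0, 0, 0.04, 0], [1, 0, 0, 0.04, 0], [1, -0.03, 0, 0.04, 0], [1, 0, 0, 0, 0]],
  ],
)

```text
t: 20.65
tcp_pos: [0.4787, 0.1107, 0.1567]
tool_rot: [0.771, 0.637, 0.003, 0.003]
force: [-0.6, 0.3, -0.4]
finger_gap: -0.003
gripper_force: 0.0
```

Run:
```python
from h import *
st(); s=snap('top');see('top',['case_red','rack','jar','tin','bench_block','hammer']); sc=snap('scene'); see('scene',['case_red','case_red_nose','backboard','rack'])
a=cv2.resize(s['img'][145:235,195:305],(440,360),interpolation=cv2.INTER_CUBIC)
b=cv2.resize(sc['img'][180:300,250:370],(360,360),interpolation=cv2.INTER_CUBIC)
cv2.imwrite('pics/c4.png',np.hstack([a,b])[:,:,::-1])
```

```text
t 20.65 tcp [0.4787 0.1107 0.1567] yawy -10.9 F [-0.6  0.3 -0.4] q [-0.    0.42  1.82 -0.    0.88  0.19]
case_red [([0.6426, 0.0829, 0.0068], 0.71)]
rack [([0.6456, 0.0827, 0.0014], 0.83)]
jar [([0.4732, -0.2552, -0.0005], 0.67)]
tin [([0.6312, 0.4523, 0.0006], 0.54)]
bench_block [([0.3995, -0.5119, 0.004], 0.16)]
hammer [([0.3908, -0.5116, 0.0035], 0.74)]
case_red [([0.6482, 0.0832, 0.0051], 0.53)]
case_red_nose [([0.6932, 0.0742, 0.049], 0.53)]
backboard [([0.6923, 0.0745, 0.0071], 0.69), ([0.6451, 0.0841, 0.0014], 0.46)]
rack [([0.6469, 0.0851, -0.0008], 0.58)]
```

View pics/c4.png

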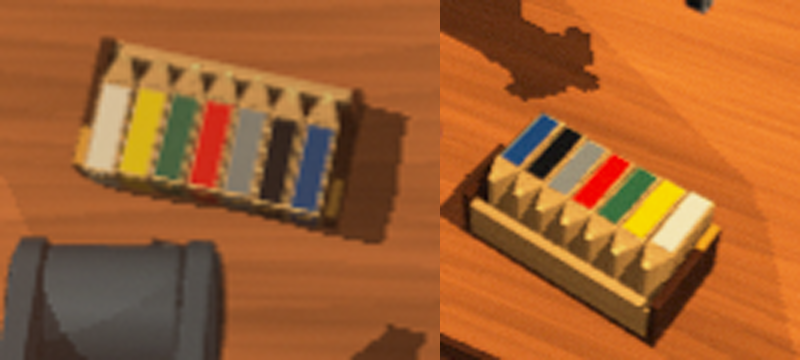

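The red case is fully home in line with the row, all seven cases are upright, and the gripper is clear.

```bash
python3 -c "
from station import manip
print(manip.sign_off())"
```

```text
the job is handed in; nothing more can be done
None
```

The red case is fully home between grey and green, pressed on the back board with about 13 N (sliding drag about 2 N) and released; all seven cases stand upright, nothing else was touched, and the job was handed in at about 21 s.

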